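# Gauge the brush spacer sleeves at the cobbler's bench

## Task

Try each of the three aluminium sleeves on the upright gauge pin, one at a time: slide it down the pin without forcing it until it stops, then take it off and put it away before fetching the next. Stand a sleeve that slides fully home against the base in the rectangular wooden pass tray, and stand one that stops part-way in the round steel dish. Leave the tins, the jar and the shoe last where they are.

Things in the scene. Friction and masses are not known exactly. Their poses are not given: they have to be found in the camera images.
- sleeve_1: turned aluminium sleeve standing upright in the supply tray: a tube 32 mm outside diameter, 45 mm long, 50 to 100 g, bore 18.4 mm at both ends. The three look alike outside. A sound one is bored straight through; a spoilt one narrows to 7 mm in its middle third, 15 mm in from either end. One or two of the three are sound: try them to learn which. Origin: centre of its underside; z its axis, up.
- sleeve_2: turned aluminium sleeve standing upright in the supply tray: a tube 32 mm outside diameter, 45 mm long, 50 to 100 g, bore 18.4 mm at both ends. The three look alike outside. A sound one is bored straight through; a spoilt one narrows to 7 mm in its middle third, 15 mm in from either end. One or two of the three are sound: try them to learn which. Origin: centre of its underside; z its axis, up.
- sleeve_3: turned aluminium sleeve standing upright in the supply tray: a tube 32 mm outside diameter, 45 mm long, 50 to 100 g, bore 18.4 mm at both ends. The three look alike outside. A sound one is bored straight through; a spoilt one narrows to 7 mm in its middle third, 15 mm in from either end. One or two of the three are sound: try them to learn which. Origin: centre of its underside; z its axis, up.
- gauge_seat (a point): foot of the gauge pin, on its axis: the flat top of a fixed round dark steel base (80 mm diameter, 20 mm high, on the bench). z points up along the pin. Pin 16 mm diameter, 40 mm tall above this point, its top 8 mm tapering to 9 mm. A sound sleeve comes down until its underside meets this face; a spoilt one stops with its underside 25 mm above it.
- supply_tray: fixed plywood tray, 220 mm (its x) by 170 mm (its y), rim 16 mm high and 5 mm thick, inner floor 5 mm above its underside. Origin: centre of its underside. The three sleeves and the polish tin stand in it, one towards each corner, about 84 mm apart along y and 104 mm along x.
- pass_tray: the pass tray: fixed light wooden rectangular tray, 160 mm (its x) by 100 mm (its y), rim 12 mm high and 5 mm thick, inner floor 5 mm above its underside, empty at the start. Two sleeves stand side by side along its x. Origin: centre of its underside.
- reject_dish: the reject dish: fixed round steel dish, 120 mm outside diameter, rim 12 mm high and 4 mm thick, inner floor 5 mm above its underside, empty at the start. Origin: centre of its underside.
- polish_tin: closed tin, 54 mm diameter, 60 mm tall, standing in the supply tray among the sleeves. Origin: centre of its underside. Bystander, loose: leave it standing where it is.
- cement_can: closed grey can, 72 mm diameter, 95 mm tall, standing on the bench. Origin: centre of its underside. Bystander, loose: leave it standing where it is.
- tack_jar: closed glass jar, 52 mm diameter, 70 mm tall, standing on the bench. Origin: centre of its underside. Bystander, loose: leave it standing where it is.
- shoe_last: wooden shoe last (foot form), about 205 mm long along its y, 80 mm wide, 80 mm high, lying sole down beyond the gauge. Origin: on its underside, about mid length. Bystander, loose: leave it standing where it is.
Mind the look-alikes: they are no part of the job. Leave any red look-alike of the part that bears gauge_seat alone. Leave any green look-alike of the sleeve_3 alone.

How it is judged:
By the outcome, as a careful person would: the job done as asked, in the order asked, and still so for the second after the job is handed in, with the robot touching nothing.
It also fails if it takes over 72 s, if anything falls off the work surface, if the arm or the gripper's body presses on something with over 40 N, if the wrist force passes 120 N, or if a joint passes its speed limit or range.

## Robot

A 6-joint arm with a two-finger parallel gripper is mounted at the origin on the work surface. World frame = base frame: x ahead of the robot, y to its left, z up, the work surface at z = 0. Lengths are in m, angles in rad, forces in N, time in s.
With the tool pointing down it reaches from about 0.375 to 0.9 m from the base axis. Payload 3.1 kg.
Tool frame: the origin (TCP) lies between the finger pads; the fingertips stand 17 mm ahead of it and the grasp point (between the pads) lies 2 mm behind it; z points along the fingers, y is the line along which they close (so a half turn about z gives the same grasp; the last joint's range is limited). The gripper opens to 85 mm and grips with 20 to 120 N. Pads are 22 mm wide; open, the fingers measure 114 mm over their backs; the gripper's body (76 mm by 85 mm) begins 54 mm behind the grasp point. The pads swing forward as they close: fully open they stand 13 mm farther back than shut.
Start: joints at [-1.325, 0.527, 1.433, -0, 1.181, -0.178], TCP at [0.257, -0.57, 0.248] pointing down, gripper open.
Joint ranges: [-3.08, 3.08], [-0.75, 2.2], [0.22, 2.44], [-1.43, 4.57], [0, 2.65], [-2.85, 2.85]. Speed limits (rad/s): [2.79, 2.79, 3.14, 3.14, 3.14, 3.14].

## Interface

Orientations are given as a unit quaternion [x, y, z, w].
In Python, from station import sense, vision, order gives the robot as it stands.
- The arm moves only by the shell command python3 -m crank 'ROWS' [OPENING] [FORCE]. ROWS is JSON, a list of rows, each an object with "dp": the shift along the world's x, y, z in units of 30 mm (1.0 is 30 mm), a list of three; "angular": the turn, a rotation vector about the world's x, y, z in degrees, a list of three. In form: [{"dp": [dx, dy, dz], "angular": [ax, ay, az]}, ...]. A call has 1 to 20 rows; each row shifts and turns the commanded pose from where the row before left it; what a row does not reach is not made up. A row lasts 1/10 s, in which the tool goes at most 50 mm and 8.59 degrees, less where a joint would pass 70% of its speed; a pose out of reach is approached as far as the arm can. A call is refused whole if a number of a shift passes 1 or a number of a turn 8.59, either way. A call with a gripper value outside its range is refused whole. OPENING is the closure, from 0 (fully open) to 1 (shut), set as the call begins (- or left out, the last holds). The fingers move at their own pace and stop on an object; FORCE is the grip in N (left out, the last holds). Time passes only in rows, so rows that do not move let the fingers close. It gives the time, the measured TCP pose, the force, the opening and the grip force at its end, in the units of the state.
- sense(): the state, without advancing time (a new reading comes with each control period).
- vision.snapshot(name): name is "scene" or "top" or "wrist"; returns a dict with "image" (420x560x3 uint8, blue, green, red), "range_z" (420x560 float32, m along the optical axis (not along the pixel's ray), 0 where there is no reading), "mtx" (3x3 intrinsics, pixels), "dist" ([k1, k2, p1, p2, k3] as OpenCV has them; the pictures are not rectified), "pose" (4x4, takes a point from camera to world coordinates); the wrist camera has in their place "mount" (4x4, takes a point from camera to tool coordinates, whose origin is the TCP and whose axes are the flange's). Camera axes: x right, y down, z forward; pixel columns grow to the right and rows downward; lengths in m; the calibration is good to about 2 mm. A picture is of the moment at which its call begins: read the wrist's pose just before it.
- order.sign_off(): hands the job in; it is judged then, once.
The state is a dict: "t": time; "q": joint angles; "qd": joint speeds; "tau": joint torques, N m; "tcp_pos": TCP position; "tool_rot": TCP orientation; "force": force on the tool from outside, world axes, zero at the start; "ft_torque": the same for the moment, N m; "finger_gap": opening from 0.0 (shut) to 1.0 (fully open); "gripper_force": force on a finger pad.
Only numpy, scipy, OpenCV 4.12 (cv2) and the standard library are available. Lean on these libraries where they do the work, as an engineer would, in place of code of your own. Each camera call takes 0.05 s, during which the arm holds its last target. There are 200 camera calls.

## Working session

There is one attempt and no reset: what is moved stays moved. The work goes in short steps, Python scripts to look and compute and a shell command to move; the robot and the scene stay as the last step left them, time stands still between calls to the robot, and variables do not carry over. Pictures are saved under pics/ and viewed, at most 10 in all, crops included, and the job is handed in when it is done.

```bash
ls; mkdir -p pics
cat > h.py <<'E'
import numpy as np,cv2
from station import sense,vision,order
def ray(s,uv,z):
    n=cv2.undistortPoints(np.array([[uv]],float),s["mtx"],s["dist"])[0,0]
    P=np.array(s["pose"]);d=P[:3,:3]@[n[0],n[1],1];return P[:3,3]+d*(z-P[2,3])/d[2]
E
python3 - <<'E'
from h import *
import pickle
for n in("top","scene"):
    s=vision.snapshot(n);cv2.imwrite(f"pics/{n}.png",s["image"]);pickle.dump(s,open(n+".pkl","wb"))
    print(n,np.round(s["pose"],3).tolist(),s["mtx"][0][0])
s=sense();print(s)
E
```

```text
pics
top [[-0.027, -0.989, 0.147, 0.36], [-1.0, 0.027, 0.003, -0.018], [-0.007, -0.147, -0.989, 1.372], [0.0, 0.0, 0.0, 1.0]] 545.1445784485791
scene [[0.647, 0.596, -0.477, 0.974], [0.763, -0.505, 0.404, -0.377], [-0.0, -0.625, -0.781, 0.728], [0.0, 0.0, 0.0, 1.0]] 380.3921045194334
{'t': 0.1, 'q': array([-1.32546692e+00,  5.28379468e-01,  1.43379419e+00, -2.34656691e-05,
        1.18142971e+00, -1.78519387e-01]), 'qd': array([ 0.00017201, -0.00246158, -0.00283923,  0.0010395 , -0.00121695,
       -0.00095177]), 'tau': array([-1.28189313e-04, -4.43303668e+01, -1.78587037e+01, -1.69112591e-04,
        3.92833652e-03,  2.25279439e-05]), 'tcp_pos': array([ 0.25689956, -0.56907003,  0.24742124]), 'tool_rot': array([ 9.77626511e-01,  2.10345893e-01, -4.44218328e-05, -1.00443447e-03]), 'force': array([ 0.07537514, -0.30432007,  0.07029181]), 'ft_torque': array([-0.00913625,  0.00016356,  0.03132468]), 'gripper_force': 0.0, 'finger_gap': 1.00123985564807}
```

View pics/top.png

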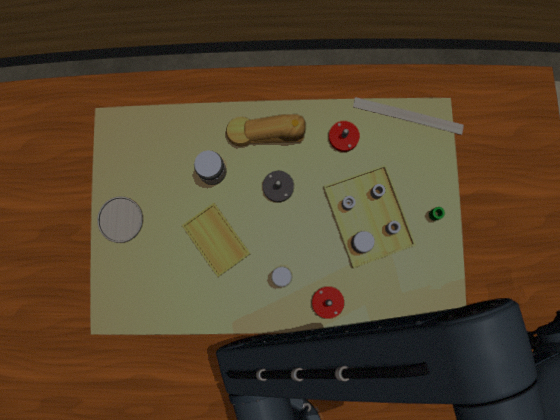

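View pics/scene.png

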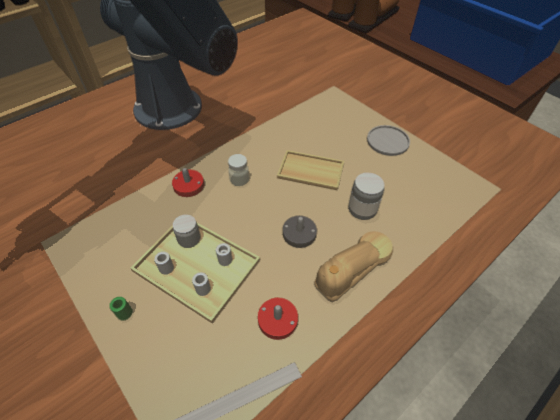

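Top view: the sleeves are at about (348,203), (378,191) and (393,228), with the polish tin at (362,243). The dark gauge base is at (278,186), the pass tray at (216,240) and the reject dish at (121,220).

Possible confusions:
- **Gauge:** dark steel (278,186), against red bases at (344,136) and (328,302). I choose the dark one.
- **Sleeves:** three grey ones in the tray, against a green one at (437,213) outside it. I choose the three grey ones.
- **Receptacles:** light wooden rectangle (216,240) and steel dish (121,220), against the supply tray at (368,217).

```bash
cat > m.py <<'E'
from h import *
import pickle
S={n:pickle.load(open(n+".pkl","rb")) for n in("top","scene")}
t=S["top"];im=t["image"]
cv2.imwrite("pics/crop1.png",cv2.resize(im[160:260,255:420],None,fx=4.8,fy=4.8,interpolation=cv2.INTER_CUBIC))
def pts(s):
    h,w=s["range_z"].shape;u,v=np.meshgrid(np.arange(w),np.arange(h))
    n=cv2.undistortPoints(np.stack([u,v],-1).reshape(-1,1,2).astype(float),s["mtx"],s["dist"]).reshape(h,w,2)
    r=s["range_z"];c=np.stack([n[...,0]*r,n[...,1]*r,r],-1);P=np.array(s["pose"]);return c@P[:3,:3].T+P[:3,3]
X=pts(t)
def comp(lo,hi,name,amin=20):
    m=((X[...,2]>lo)&(X[...,2]<hi)&(t["range_z"]>0)).astype(np.uint8);m[300:]=0;m[:95]=0;m[:,:90]=0;m[:,465:]=0
    k,l,st,ce=cv2.connectedComponentsWithStats(m)
    for i in range(1,k):
        if st[i,4]>=amin:
            c,wh,a=cv2.minAreaRect(np.argwhere(l==i)[:,::-1].astype(np.float32))
            hz=np.median(X[l==i][:,2]);print(name,np.round(ce[i],1),st[i,4],"rect",np.round(c,1),np.round(wh,1),round(a),"z",round(hz,4),"xy",np.round(ray(t,c,hz)[:2],4))
comp(.038,.12,"high",5)
comp(.012,.03,"low",30)
comp(.006,.014,"rims",60)
for n,uv,z in [("s348",(348,203),.05),("s378",(378,191),.05),("s393",(393,228),.05),("pin",(278,184),.06),("tray",(216,240),.005),("dish",(121,220),.012),("tin",(363,242),.06),("jar",(281,276),.07),("can",(208,164),.095),("last",(275,127),.05)]:
    print(n,np.round(ray(t,uv,z),4))
E
python3 m.py
```

```text
high [272.7 127. ] 1470 rect [266.5 126.5] [25. 77.] 90 z 0.0663 xy [0.7585 0.0167]
high [344.8 131.8] 41 rect [345.  131.5] [7. 6.] 90 z 0.0568 xy [ 0.7433 -0.1794]
high [209.2 166.1] 798 rect [209.3 166.3] [33.2 29.7] 45 z 0.0945 xy [0.6549 0.1561]
high [278.  183.4] 41 rect [278.  183.5] [6.4 6.4] 45 z 0.055 xy [ 0.6154 -0.0082]
high [378.2 190. ] 103 rect [378.3 190.3] [12.  12.7] 45 z 0.0486 xy [ 0.593  -0.2561]
high [348.5 202.1] 89 rect [348.5 202. ] [12. 11.] 90 z 0.0497 xy [ 0.5654 -0.1804]
high [438.1 212.7] 95 rect [438. 213.] [12. 12.] 90 z 0.0441 xy [ 0.5324 -0.4053]
high [393.7 226.9] 99 rect [394. 227.] [12. 12.] 0 z 0.0492 xy [ 0.5003 -0.2904]
high [362.6 241.9] 401 rect [362.5 242. ] [21.9 21.9] 45 z 0.0646 xy [ 0.4646 -0.2083]
high [281.6 276.7] 343 rect [282. 277.] [20. 20.] 90 z 0.0701 xy [ 0.3862 -0.012 ]
low [343.2 135.7] 702 rect [343.5 135.5] [29. 31.] 90 z 0.0214 xy [ 0.743  -0.1793]
low [266.  140.7] 218 rect [264.7 139.7] [78.2 13.5] 3 z 0.0241 xy [0.7363 0.0231]
low [369.6 214.4] 616 rect [369.2 215.2] [86.9 67.8] 70 z 0.0164 xy [ 0.5356 -0.2355]
low [278.
[... 687 characters left out ...]
rect [216.  238.9] [65.  42.2] 57 z 0.0083 xy [0.4871 0.152 ]
rims [344.5 216.2] 102 rect [344.2 215.6] [15.1 19.9] 81 z 0.0082 xy [ 0.5373 -0.173 ]
rims [402.9 230.6] 77 rect [404.1 230.3] [12.1 19.2] 27 z 0.0083 xy [ 0.4954 -0.3244]
rims [380.8 247.4] 67 rect [380.9 248.1] [13.8 12. ] 50 z 0.0075 xy [ 0.4523 -0.2627]
rims [357.6 259.6] 68 rect [358.  259.5] [16.  9.] 0 z 0.0075 xy [ 0.4255 -0.2033]
s348 [ 0.5629 -0.179   0.05  ]
s378 [ 0.5909 -0.2552  0.05  ]
s393 [ 0.4978 -0.2876  0.05  ]
pin [ 0.6132 -0.0082  0.06  ]
tray [0.4845 0.1524 0.005 ]
dish [0.5408 0.3972 0.012 ]
tin [ 0.4649 -0.2102  0.06  ]
jar [ 0.3887 -0.0096  0.07  ]
can [0.6604 0.1591 0.095 ]
last [ 0.7615 -0.0043  0.05  ]
```

View pics/crop1.png

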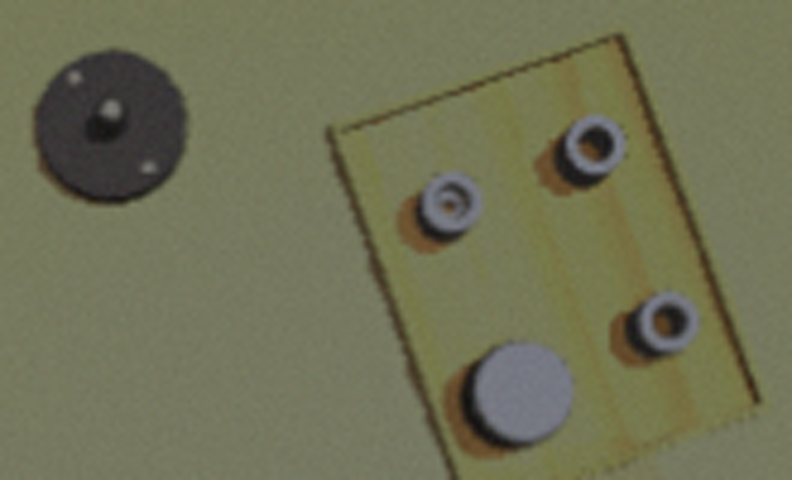

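The crop confirms the choice: dark base with its pin at crop (110,110), and three grey sleeves at (449,205), (595,145) and (667,322), well clear of the red and green ones. I'll start with the left sleeve, A, at about (0.5645,-0.180).

```bash
python3 -m crank '[{"dp":[0.73,0.93,-0.2],"angular":[0,0,0]},{"dp":[0.73,0.93,-0.2],"angular":[0,0,0]},{"dp":[0.73,0.93,-0.2],"angular":[0,0,0]},{"dp":[0.73,0.93,-0.2],"angular":[0,0,0]},{"dp":[0.73,0.93,-0.2],"angular":[0,0,0]},{"dp":[0.73,0.93,-0.2],"angular":[0,0,0]},{"dp":[0.73,0.93,-0.2],"angular":[0,0,0]},{"dp":[0.73,0.93,-0.2],"angular":[0,0,0]},{"dp":[0.73,0.93,-0.2],"angular":[0,0,0]},{"dp":[0.73,0.93,-0.2],"angular":[0,0,0]},{"dp":[0.73,0.93,-0.2],"angular":[0,0,0]},{"dp":[0.73,0.93,-0.2],"angular":[0,0,0]},{"dp":[0.73,0.93,-0.2],"angular":[0,0,0]},{"dp":[0.73,0.88,-0.2],"angular":[0,0,0]},{"dp":[0,0,0],"angular":[0,0,0]},{"dp":[0,0,0],"angular":[0,0,0]}]' 0.35 40
cat >> h.py <<'E'
from scipy.spatial.transform import Rotation as R
def wrist():
    q=sense();s=vision.snapshot("wrist");T=np.eye(4);T[:3,:3]=R.from_quat(q["tool_rot"]).as_matrix();T[:3,3]=q["tcp_pos"]
    s["pose"]=T@np.array(s["mount"]);return s,q
E
python3 - <<'E'
from h import *
s,q=wrist();cv2.imwrite("pics/w1.png",s["image"]);print(np.round(s["mount"],3).tolist(),q["tcp_pos"],q["finger_gap"],s["mtx"][0][0])
import pickle;pickle.dump(s,open("w1.pkl","wb"))
E
```

```text
t: 1.7
tcp_pos: [0.5635, -0.1797, 0.1637]
tool_rot: [0.977, 0.211, -0.001, -0.0]
force: [-0.5, 0.6, 0.5]
finger_gap: 0.648
gripper_force: 0.0
[[0.0, -0.96, -0.279, 0.071], [1.0, 0.001, -0.001, 0.001], [0.001, -0.279, 0.96, -0.126], [0.0, 0.0, 0.0, 1.0]] [ 0.56352801 -0.17972919  0.16371695] 0.6483120895293851 300.7198518818962
```

View pics/w1.png

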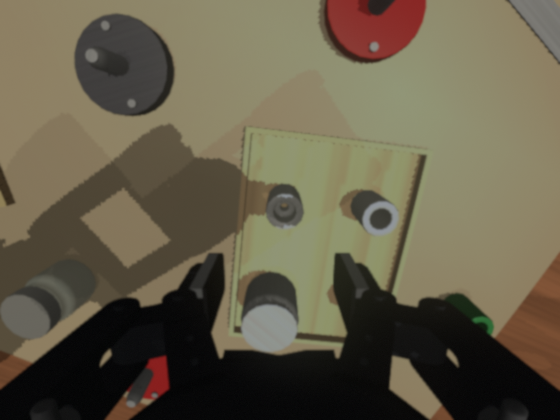

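Wrist view: sleeve A's top is at (284,210), B's at (380,218), the dark gauge's pin tip at (93,55), and the tin at (270,326).

Run:
```python
from h import *
import pickle
s=pickle.load(open("w1.pkl","rb"))
g=cv2.medianBlur(cv2.cvtColor(s["image"],cv2.COLOR_BGR2GRAY),3)
for n,uv,z,r in(("A",(284,210),.05,19),("B",(380,218),.05,19)):
    x,y=uv;c=g[y-30:y+30,x-30:x+30]
    k=cv2.HoughCircles(c,cv2.HOUGH_GRADIENT,1,20,param1=100,param2=10,minRadius=15,maxRadius=22)
    print(n,k if k is None else k[0][0]+[x-30,y-30,0], np.round(ray(s,uv,z),4))
    if k is not None: print(np.round(ray(s,k[0][0][:2]+[x-30,y-30],z),4))
print("pin",np.round(ray(s,(93,55),.06),4))
# base top outline of the gauge
hsv=cv2.cvtColor(s["image"],cv2.COLOR_BGR2HSV);m=((hsv[...,1]<60)&(hsv[...,2]<100)).astype(np.uint8);m[130:]=0;m[:,200:]=0
cs=cv2.findContours(m,0,2)[0];c=max(cs,key=cv2.contourArea);e=cv2.fitEllipse(cv2.convexHull(c));print(e,np.round(ray(s,e[0],.02),4))
```

```text
A [284.5        199.5         15.80000019] [ 0.5673 -0.1834  0.05  ]
[ 0.5756 -0.18    0.05  ]
B [382.5        222.5         21.39999962] [ 0.5943 -0.2595  0.05  ]
[ 0.5917 -0.2634  0.05  ]
pin [ 0.6177 -0.0114  0.06  ]
((122.83433532714844, 64.8014144897461), (92.41834259033203, 106.68692016601562), 141.69009399414062) [ 0.6185 -0.0126  0.02  ]
```

```bash
python3 -m crank '[{"dp":[0.04,-0.03,-0.8],"angular":[0,0,0]},{"dp":[0.04,-0.03,-0.8],"angular":[0,0,0]},{"dp":[0,0,-0.8],"angular":[0,0,0]},{"dp":[0,0,-0.8],"angular":[0,0,0]},{"dp":[0,0,-0.5],"angular":[0,0,0]},{"dp":[0,0,-0.4],"angular":[0,0,0]},{"dp":[0,0,-0.2],"angular":[0,0,0]},{"dp":[0,0,0],"angular":[0,0,0]},{"dp":[0,0,0],"angular":[0,0,0]}]' 0.35 40; python3 -m crank '[{"dp":[0,0,0],"angular":[0,0,0]},{"dp":[0,0,0],"angular":[0,0,0]},{"dp":[0,0,0],"angular":[0,0,0]},{"dp":[0,0,0],"angular":[0,0,0]},{"dp":[0,0,0],"angular":[0,0,0]}]' 1 40
```

```text
t: 2.65
tcp_pos: [0.5665, -0.1827, 0.036]
tool_rot: [0.978, 0.21, 0.0, 0.0]
force: [0.8, 0.2, 0.9]
finger_gap: 0.649
gripper_force: 0.0
t: 3.15
tcp_pos: [0.5667, -0.1826, 0.0364]
tool_rot: [0.978, 0.21, 0.001, 0.001]
force: [0.1, 0.7, 6.2]
finger_gap: 0.369
gripper_force: 39.9
```

```bash
python3 -m crank '[{"dp":[0,0,0.3],"angular":[0,0,0]},{"dp":[0,0,0.8],"angular":[0,0,0]},{"dp":[0,0,0.8],"angular":[0,0,0]},{"dp":[0,0,0.8],"angular":[0,0,0]},{"dp":[0,0,0.3],"angular":[0,0,0]},{"dp":[0,0,0],"angular":[0,0,0]},{"dp":[0,0,0],"angular":[0,0,0]}]'
python3 - <<'E'
from h import *
import pickle
s,q=wrist();pickle.dump((s,q),open("w2.pkl","wb"));print(q["tcp_pos"],q["force"])
cv2.imwrite("pics/w2.png",s["image"])
E
```

```text
t: 3.85
tcp_pos: [0.5655, -0.1821, 0.1247]
tool_rot: [0.978, 0.21, -0.0, -0.0]
force: [0.0, -0.1, -0.9]
finger_gap: 0.372
gripper_force: 39.7
[ 0.5654797  -0.18206074  0.12468636] [ 0.03734176 -0.05369009 -0.85037852]
```

View pics/w2.png

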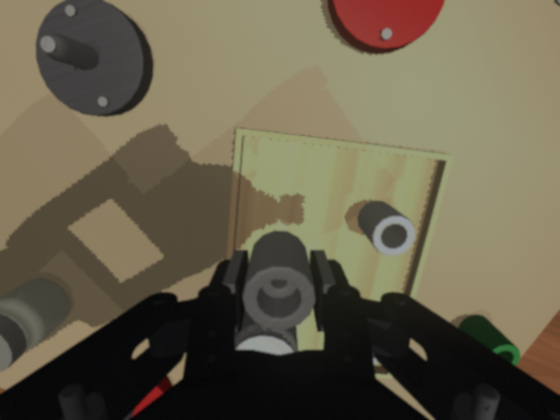

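Sleeve A is held upright, its top ring centred at about (279,297) with a ledge visible inside. The pin tip is at (47,44).

```bash
cat > rel.py <<'E'
from h import *
import pickle,sys
s,q=pickle.load(open(sys.argv[1],"rb"));c=eval(sys.argv[2]);p=eval(sys.argv[3]);u=float(sys.argv[4])
tcp=q["tcp_pos"];a=ray(s,c,tcp[2]-u+.045);b=ray(s,p,.06)
print("sleeve-tcp",np.round((a-tcp)[:2],4),"pin",np.round(b,4),"tcp target",np.round((tcp+b-a)[:2],4))
E
python3 rel.py w2.pkl 279,297 47,44 .0314
python3 - <<'E'
from h import *
import pickle
s=pickle.load(open("w2.pkl","rb"))[0]
hsv=cv2.cvtColor(s["image"],cv2.COLOR_BGR2HSV);m=((hsv[...,1]<60)&(hsv[...,2]<100)).astype(np.uint8);m[118:]=0;m[:,200:]=0
c=max(cv2.findContours(m,0,2)[0],key=cv2.contourArea);e=cv2.fitEllipse(cv2.convexHull(c));print(e,np.round(ray(s,e[0],.02),4))
t=pickle.load(open("scene.pkl","rb"))
print("scene pin",np.round(ray(t,(300,219),.06),4))
E
```

```text
sleeve-tcp [ 0.0004 -0.0007] pin [ 0.6168 -0.01    0.06  ] tcp target [ 0.6164 -0.0093]
((92.96910858154297, 56.91831970214844), (107.6933822631836, 125.71673583984375), 138.9052276611328) [ 0.6187 -0.0135  0.02  ]
scene pin [ 0.6207 -0.0118  0.06  ]
```

```bash
python3 -m crank '[{"dp":[0.24,0.82,0],"angular":[0,0,0]},{"dp":[0.24,0.82,0],"angular":[0,0,0]},{"dp":[0.24,0.82,0],"angular":[0,0,0]},{"dp":[0.24,0.82,0],"angular":[0,0,0]},{"dp":[0.24,0.82,0],"angular":[0,0,0]},{"dp":[0.24,0.82,-0.2],"angular":[0,0,0]},{"dp":[0.24,0.82,-0.3],"angular":[0,0,0]},{"dp":[0,0,0],"angular":[0,0,0]},{"dp":[0,0,0],"angular":[0,0,0]}]'
python3 - <<'E'
from h import *
s,q=wrist();print(q["tcp_pos"],q["force"])
t=vision.snapshot("scene")
a=s["image"][120:400,140:420];b=t["image"][140:260,240:360]
cv2.imwrite("pics/w3.png",np.hstack([cv2.resize(a,(390,390)),cv2.resize(b,(390,390),interpolation=cv2.INTER_CUBIC)]))
E
```

```text
t: 4.8
tcp_pos: [0.6155, -0.0097, 0.1087]
tool_rot: [0.977, 0.211, -0.002, -0.0]
force: [-0.5, -0.4, -0.5]
finger_gap: 0.372
gripper_force: 39.8
[ 0.61548308 -0.00965243  0.10874191] [-0.47030188 -0.44104361 -0.54094979]
```

View pics/w3.png

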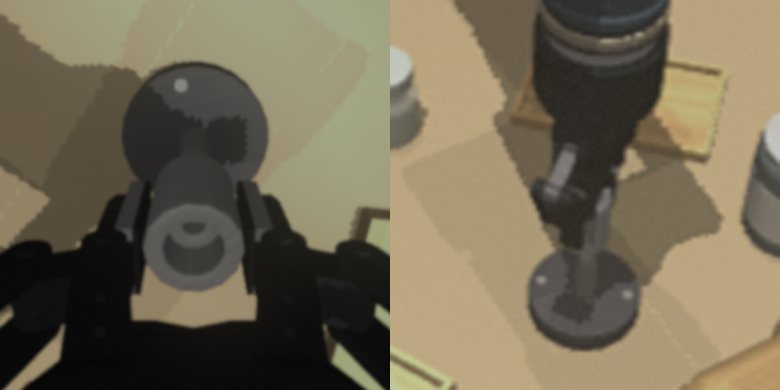

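The sleeve and the pin base are lined up in the wrist view: sleeve at x≈194, base at x≈195 in the left panel. I'll lower it gently and watch the forces.

```bash
python3 -m crank '[{"dp":[0,0,-0.3],"angular":[0,0,0]},{"dp":[0,0,-0.2],"angular":[0,0,0]},{"dp":[0,0,-0.1],"angular":[0,0,0]},{"dp":[0,0,-0.1],"angular":[0,0,0]},{"dp":[0,0,-0.05],"angular":[0,0,0]},{"dp":[0,0,0],"angular":[0,0,0]}]'; python3 -m crank '[{"dp":[0,0,-0.07],"angular":[0,0,0]},{"dp":[0,0,-0.07],"angular":[0,0,0]},{"dp":[0,0,0],"angular":[0,0,0]}]'; python3 -c "from h import *;print(sense()['tcp_pos'],sense()['force'],sense()['ft_torque'])"
```

```text
t: 5.5
tcp_pos: [0.6164, -0.0102, 0.0876]
tool_rot: [0.978, 0.21, -0.0, -0.0]
force: [-0.1, -0.0, -1.1]
finger_gap: 0.369
gripper_force: 39.8
t: 5.8
tcp_pos: [0.6166, -0.0101, 0.0835]
tool_rot: [0.978, 0.21, 0.0, 0.0]
force: [0.4, 0.2, -0.5]
finger_gap: 0.369
gripper_force: 39.8
[ 0.61664569 -0.01009601  0.08353388] [ 0.4072158   0.21502098 -0.48197101] [-0.02392365 -0.09422527  0.07878197]
```

```bash
python3 -m crank '[{"dp":[0,0,-0.07],"angular":[0,0,0]},{"dp":[0,0,-0.07],"angular":[0,0,0]},{"dp":[0,0,0],"angular":[0,0,0]}]'; python3 -m crank '[{"dp":[0,0,-0.05],"angular":[0,0,0]},{"dp":[0,0,-0.05],"angular":[0,0,0]},{"dp":[0,0,-0.04],"angular":[0,0,0]},{"dp":[0,0,0],"angular":[0,0,0]}]'
```

```text
t: 6.1
tcp_pos: [0.6168, -0.0101, 0.0792]
tool_rot: [0.978, 0.21, 0.0, -0.0]
force: [1.1, 0.5, -1.3]
finger_gap: 0.368
gripper_force: 39.8
t: 6.5
tcp_pos: [0.6169, -0.0101, 0.0762]
tool_rot: [0.978, 0.21, 0.001, 0.0]
force: [-0.3, 1.4, 5.5]
finger_gap: 0.371
gripper_force: 40.4
```

```bash
python3 -m crank '[{"dp":[0,0,-0.04],"angular":[0,0,0]},{"dp":[0,0,0],"angular":[0,0,0]}]'
```

```text
t: 6.7
tcp_pos: [0.617, -0.0101, 0.0761]
tool_rot: [0.978, 0.21, 0.001, 0.0]
force: [-2.1, 1.8, 11.6]
finger_gap: 0.372
gripper_force: 40.9
```

It stopped at a TCP height of 0.0761, so the underside is about 25 mm above the seat. Sleeve A is spoilt and goes to the dish.

```bash
python3 -m crank '[{"dp":[0,0,0.2],"angular":[0,0,0]},{"dp":[0,0,0.5],"angular":[0,0,0]},{"dp":[0,0,0.8],"angular":[0,0,0]},{"dp":[0,0,0.9],"angular":[0,0,0]},{"dp":[0,0,0],"angular":[0,0,0]},{"dp":[-0.18,0.97,0],"angular":[0,0,0]},{"dp":[-0.18,0.97,0],"angular":[0,0,0]},{"dp":[-0.18,0.97,0],"angular":[0,0,0]},{"dp":[-0.18,0.97,0],"angular":[0,0,0]},{"dp":[-0.18,0.97,0],"angular":[0,0,0]},{"dp":[-0.18,0.97,0],"angular":[0,0,0]},{"dp":[-0.18,0.97,0],"angular":[0,0,0]},{"dp":[-0.18,0.97,0],"angular":[0,0,0]},{"dp":[-0.18,0.97,0],"angular":[0,0,0]},{"dp":[-0.18,0.97,0],"angular":[0,0,0]},{"dp":[-0.18,0.97,0],"angular":[0,0,0]},{"dp":[-0.18,0.97,0],"angular":[0,0,0]},{"dp":[-0.18,0.97,0],"angular":[0,0,0]},{"dp":[-0.18,0.97,0],"angular":[0,0,0]},{"dp":[0,0,0],"angular":[0,0,0]}]'
```

```text
t: 8.7
tcp_pos: [0.5389, 0.4002, 0.1452]
tool_rot: [0.977, 0.212, -0.001, -0.0]
force: [0.2, -0.1, -0.9]
finger_gap: 0.367
gripper_force: 40.2
```

```bash
python3 -m crank '[{"dp":[0,0,-0.8],"angular":[0,0,0]},{"dp":[0,0,-0.8],"angular":[0,0,0]},{"dp":[0,0,-0.8],"angular":[0,0,0]},{"dp":[0,0,-0.6],"angular":[0,0,0]},{"dp":[0,0,-0.3],"angular":[0,0,0]},{"dp":[0,0,0],"angular":[0,0,0]},{"dp":[0,0,0],"angular":[0,0,0]}]'
```

```text
t: 9.4
tcp_pos: [0.5412, 0.3969, 0.0474]
tool_rot: [0.978, 0.21, 0.0, 0.0]
force: [0.3, 0.6, 0.0]
finger_gap: 0.366
gripper_force: 40.2
```

```bash
python3 -m crank '[{"dp":[0,0,-0.2],"angular":[0,0,0]},{"dp":[0,0,-0.1],"angular":[0,0,0]},{"dp":[0,0,-0.05],"angular":[0,0,0]},{"dp":[0,0,-0.03],"angular":[0,0,0]},{"dp":[0,0,0],"angular":[0,0,0]}]'
```

```text
t: 9.9
tcp_pos: [0.5408, 0.3973, 0.0364]
tool_rot: [0.978, 0.21, 0.0, 0.0]
force: [-1.8, -1.3, 3.2]
finger_gap: 0.368
gripper_force: 40.6
```

```bash
python3 -m crank '[{"dp":[0,0,0],"angular":[0,0,0]},{"dp":[0,0,0],"angular":[0,0,0]},{"dp":[0,0,0],"angular":[0,0,0]},{"dp":[0,0,0.5],"angular":[0,0,0]},{"dp":[0,0,0.9],"angular":[0,0,0]},{"dp":[0,0,1],"angular":[0,0,0]},{"dp":[0,0,1],"angular":[0,0,0]},{"dp":[0,0,0.3],"angular":[0,0,0]},{"dp":[0.08,-1,0],"angular":[0,0,0]},{"dp":[0.08,-1,0],"angular":[0,0,0]},{"dp":[0.08,-1,0],"angular":[0,0,0]},{"dp":[0.08,-1,0],"angular":[0,0,0]},{"dp":[0.08,-1,0],"angular":[0,0,0]},{"dp":[0.08,-1,0],"angular":[0,0,0]},{"dp":[0.08,-1,0],"angular":[0,0,0]},{"dp":[0.08,-1,0],"angular":[0,0,0]},{"dp":[0.08,-1,0],"angular":[0,0,0]},{"dp":[0.08,-1,0],"angular":[0,0,0]},{"dp":[0.08,-1,0],"angular":[0,0,0]}]' 0.4 40; python3 -m crank '[{"dp":[0.08,-1,0],"angular":[0,0,0]},{"dp":[0.08,-1,0],"angular":[0,0,0]},{"dp":[0.08,-1,0],"angular":[0,0,0]},{"dp":[0.08,-1,0],"angular":[0,0,0]},{"dp":[0.08,-1,0],"angular":[0,0,0]},{"dp":[0.08,-1,0],"angular":[0,0,0]},{"dp":[0.08,-1,0],"angular":[0,0,0]},{"dp":[0.08,-1,0],"angular":[0,0,0]},{"dp":[0.08,-1,0],"angular":[0,0,0]},{"dp":[0.08,-1,0],"angular":[0,0,0]},{"dp":[0.08,-0.8,0],"angular":[0,0,0]},{"dp":[0,0,0],"angular":[0,0,0]},{"dp":[0,0,0],"angular":[0,0,0]}]'
python3 - <<'E'
from h import *
s,q=wrist();print(q["tcp_pos"]);a=s["image"][130:410,140:420]
t=vision.snapshot("top")["image"][150:270,80:200]
cv2.imwrite("pics/w4.png",np.hstack([cv2.resize(a,(390,390)),cv2.resize(t,(390,390),interpolation=cv2.INTER_CUBIC)]))
E
```

```text
t: 11.8
tcp_pos: [0.5668, 0.066, 0.1463]
tool_rot: [0.978, 0.21, -0.0, -0.0]
force: [-0.1, 0.1, -0.3]
finger_gap: 0.6
gripper_force: 0.0
t: 13.1
tcp_pos: [0.593, -0.2567, 0.146]
tool_rot: [0.978, 0.21, -0.0, -0.001]
force: [-0.6, 0.1, -0.7]
finger_gap: 0.598
gripper_force: 0.0
[ 0.59297015 -0.25674142  0.14599351]
```

View pics/w4.png

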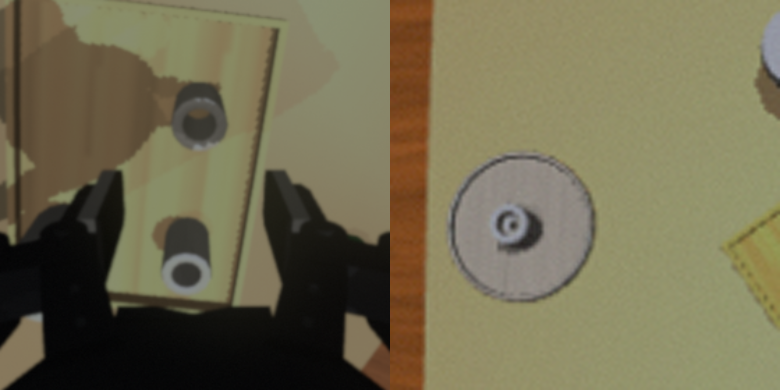

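Sleeve A stands in the dish (right panel, 512,225). B sits between the fingers (left panel, 199,123). Next is grasping B.

```bash
python3 -m crank '[{"dp":[0.02,-0.03,-0.8],"angular":[0,0,0]},{"dp":[0.01,-0.02,-0.8],"angular":[0,0,0]},{"dp":[0,0,-0.8],"angular":[0,0,0]},{"dp":[0,0,-0.6],"angular":[0,0,0]},{"dp":[0,0,-0.4],"angular":[0,0,0]},{"dp":[0,0,-0.25],"angular":[0,0,0]},{"dp":[0,0,0],"angular":[0,0,0]},{"dp":[0,0,0],"angular":[0,0,0]}]' 0.4 40; python3 -m crank '[{"dp":[0,0,0],"angular":[0,0,0]},{"dp":[0,0,0],"angular":[0,0,0]},{"dp":[0,0,0],"angular":[0,0,0]},{"dp":[0,0,0],"angular":[0,0,0]}]' 1 40
```

```text
t: 14.0
tcp_pos: [0.595, -0.2583, 0.0378]
tool_rot: [0.978, 0.21, 0.0, 0.0]
force: [0.4, -1.3, 0.5]
finger_gap: 0.601
gripper_force: 0.0
t: 14.4
tcp_pos: [0.5953, -0.2587, 0.0384]
tool_rot: [0.978, 0.21, 0.001, 0.001]
force: [-0.9, 0.2, 5.5]
finger_gap: 0.371
gripper_force: 40.1
```

```bash
python3 -m crank '[{"dp":[0,0,0.3],"angular":[0,0,0]},{"dp":[0,0,0.8],"angular":[0,0,0]},{"dp":[0,0,0.9],"angular":[0,0,0]},{"dp":[0,0,0.7],"angular":[0,0,0]},{"dp":[0.08,0.92,0],"angular":[0,0,0]},{"dp":[0.08,0.92,0],"angular":[0,0,0]},{"dp":[0.08,0.92,0],"angular":[0,0,0]},{"dp":[0.08,0.92,0],"angular":[0,0,0]},{"dp":[0.08,0.92,0],"angular":[0,0,0]},{"dp":[0.08,0.92,0],"angular":[0,0,0]},{"dp":[0.08,0.92,0],"angular":[0,0,0]},{"dp":[0.08,0.92,0],"angular":[0,0,0]},{"dp":[0.08,0.92,0],"angular":[0,0,0]},{"dp":[0,0,-0.3],"angular":[0,0,0]},{"dp":[0,0,0],"angular":[0,0,0]},{"dp":[0,0,0],"angular":[0,0,0]}]'
```

```text
t: 16.0
tcp_pos: [0.6158, -0.0106, 0.1088]
tool_rot: [0.978, 0.21, -0.0, -0.0]
force: [0.5, -0.3, -0.5]
finger_gap: 0.372
gripper_force: 39.8
```

```bash
python3 -m crank '[{"dp":[0,0,-0.3],"angular":[0,0,0]},{"dp":[0,0,-0.25],"angular":[0,0,0]},{"dp":[0,0,-0.1],"angular":[0,0,0]},{"dp":[0,0,-0.05],"angular":[0,0,0]},{"dp":[0,0,0],"angular":[0,0,0]}]'
```

```text
t: 16.5
tcp_pos: [0.6162, -0.0101, 0.0878]
tool_rot: [0.978, 0.21, -0.0, -0.0]
force: [1.3, 0.4, -0.4]
finger_gap: 0.373
gripper_force: 39.8
```

```bash
python3 -m crank '[{"dp":[0,0,-0.07],"angular":[0,0,0]},{"dp":[0,0,-0.07],"angular":[0,0,0]},{"dp":[0,0,-0.07],"angular":[0,0,0]},{"dp":[0,0,0],"angular":[0,0,0]}]';python3 -m crank '[{"dp":[0,0,-0.06],"angular":[0,0,0]},{"dp":[0,0,-0.06],"angular":[0,0,0]},{"dp":[0,0,-0.06],"angular":[0,0,0]},{"dp":[0,0,0],"angular":[0,0,0]}]'
```

```text
t: 16.9
tcp_pos: [0.6171, -0.0097, 0.0818]
tool_rot: [0.978, 0.21, 0.001, 0.0]
force: [3.4, 2.4, -1.8]
finger_gap: 0.371
gripper_force: 39.8
t: 17.3
tcp_pos: [0.617, -0.0097, 0.0765]
tool_rot: [0.978, 0.21, 0.001, 0.0]
force: [5.1, 3.4, 0.4]
finger_gap: 0.367
gripper_force: 39.9
```

```bash
python3 -m crank '[{"dp":[0.03,0.015,0],"angular":[0,0,0]},{"dp":[0,0,-0.08],"angular":[0,0,0]},{"dp":[0,0,-0.08],"angular":[0,0,0]},{"dp":[0,0,0],"angular":[0,0,0]}]'
```

```text
t: 17.7
tcp_pos: [0.6171, -0.0095, 0.0712]
tool_rot: [0.978, 0.21, 0.0, 0.0]
force: [4.0, 1.5, -1.1]
finger_gap: 0.368
gripper_force: 39.8
```

```bash
python3 -m crank '[{"dp":[0.03,0.01,0],"angular":[0,0,0]},{"dp":[0,0,-0.12],"angular":[0,0,0]},{"dp":[0,0,-0.12],"angular":[0,0,0]},{"dp":[0,0,0],"angular":[0,0,0]}]';python3 -m crank '[{"dp":[0,0,-0.1],"angular":[0,0,0]},{"dp":[0,0,-0.1],"angular":[0,0,0]},{"dp":[0,0,0],"angular":[0,0,0]}]'
```

```text
t: 18.1
tcp_pos: [0.6173, -0.0092, 0.0635]
tool_rot: [0.978, 0.21, -0.001, -0.0]
force: [1.6, 1.1, -2.3]
finger_gap: 0.371
gripper_force: 39.8
t: 18.4
tcp_pos: [0.6173, -0.0091, 0.0577]
tool_rot: [0.978, 0.21, -0.001, -0.0]
force: [1.1, -0.3, -1.5]
finger_gap: 0.371
gripper_force: 39.8
```

```bash
python3 -m crank '[{"dp":[0,0,-0.06],"angular":[0,0,0]},{"dp":[0,0,-0.05],"angular":[0,0,0]},{"dp":[0,0,-0.04],"angular":[0,0,0]},{"dp":[0,0,0],"angular":[0,0,0]}]';python3 -m crank '[{"dp":[0,0,-0.04],"angular":[0,0,0]},{"dp":[0,0,0],"angular":[0,0,0]}]'
```

```text
t: 18.8
tcp_pos: [0.6174, -0.009, 0.0536]
tool_rot: [0.978, 0.21, -0.001, -0.0]
force: [-1.1, 0.3, -1.4]
finger_gap: 0.369
gripper_force: 39.8
t: 19.0
tcp_pos: [0.6175, -0.009, 0.0534]
tool_rot: [0.978, 0.21, -0.0, -0.0]
force: [-2.2, 0.2, 4.4]
finger_gap: 0.368
gripper_force: 40.2
```

Sleeve B is fully home and so sound. It goes to the far half of the pass tray.

```bash
python3 -m crank '[{"dp":[0,0,0.2],"angular":[0,0,0]},{"dp":[0,0,0.4],"angular":[0,0,0]},{"dp":[0,0,0.6],"angular":[0,0,0]},{"dp":[0,0,0.8],"angular":[0,0,0]},{"dp":[0,0,0.9],"angular":[0,0,0]},{"dp":[0,0,0],"angular":[0,0,0]},{"dp":[-0.49,0.84,0],"angular":[0,0,0]},{"dp":[-0.49,0.84,0],"angular":[0,0,0]},{"dp":[-0.49,0.84,0],"angular":[0,0,0]},{"dp":[-0.49,0.84,0],"angular":[0,0,0]},{"dp":[-0.49,0.84,0],"angular":[0,0,0]},{"dp":[-0.49,0.84,0],"angular":[0,0,0]},{"dp":[-0.49,0.84,0],"angular":[0,0,0]},{"dp":[0,0,0],"angular":[0,0,0]},{"dp":[0,0,-0.8],"angular":[0,0,0]},{"dp":[0,0,-0.8],"angular":[0,0,0]},{"dp":[0,0,-0.8],"angular":[0,0,0]},{"dp":[0,0,-0.4],"angular":[0,0,0]},{"dp":[0,0,0],"angular":[0,0,0]},{"dp":[0,0,0],"angular":[0,0,0]}]'
```

```text
t: 21.0
tcp_pos: [0.5155, 0.167, 0.0559]
tool_rot: [0.978, 0.21, 0.0, 0.0]
force: [-0.7, 0.2, -0.7]
finger_gap: 0.371
gripper_force: 39.9
```

```bash
python3 -m crank '[{"dp":[0,0,-0.25],"angular":[0,0,0]},{"dp":[0,0,-0.15],"angular":[0,0,0]},{"dp":[0,0,-0.1],"angular":[0,0,0]},{"dp":[0,0,-0.06],"angular":[0,0,0]},{"dp":[0,0,-0.04],"angular":[0,0,0]},{"dp":[0,0,0],"angular":[0,0,0]}]'
```

```text
t: 21.6
tcp_pos: [0.515, 0.1673, 0.0384]
tool_rot: [0.978, 0.21, 0.0, 0.0]
force: [-0.9, -0.3, 4.6]
finger_gap: 0.371
gripper_force: 40.4
```

```bash
python3 -m crank '[{"dp":[0,0,0],"angular":[0,0,0]},{"dp":[0,0,0],"angular":[0,0,0]},{"dp":[0,0,0],"angular":[0,0,0]},{"dp":[0,0,0.5],"angular":[0,0,0]},{"dp":[0,0,0.9],"angular":[0,0,0]},{"dp":[0,0,1],"angular":[0,0,0]},{"dp":[0,0,1],"angular":[0,0,0]},{"dp":[0,0,0.2],"angular":[0,0,0]},{"dp":[-0.03,-0.96,0],"angular":[0,0,0]},{"dp":[-0.03,-0.96,0],"angular":[0,0,0]},{"dp":[-0.03,-0.96,0],"angular":[0,0,0]},{"dp":[-0.03,-0.96,0],"angular":[0,0,0]},{"dp":[-0.03,-0.96,0],"angular":[0,0,0]},{"dp":[-0.03,-0.96,0],"angular":[0,0,0]},{"dp":[-0.03,-0.96,0],"angular":[0,0,0]},{"dp":[-0.03,-0.96,0],"angular":[0,0,0]}]' 0.4 40; python3 -m crank '[{"dp":[-0.03,-0.96,0],"angular":[0,0,0]},{"dp":[-0.03,-0.96,0],"angular":[0,0,0]},{"dp":[-0.03,-0.96,0],"angular":[0,0,0]},{"dp":[-0.03,-0.96,0],"angular":[0,0,0]},{"dp":[-0.03,-0.96,0],"angular":[0,0,0]},{"dp":[-0.03,-0.96,0],"angular":[0,0,0]},{"dp":[-0.03,-0.96,0],"angular":[0,0,0]},{"dp":[-0.03,-0.9,0],"angular":[0,0,0]},{"dp":[0,0,0],"angular":[0,0,0]},{"dp":[0,0,0],"angular":[0,0,0]}]'
python3 - <<'E'
from h import *
s,q=wrist();print(q["tcp_pos"]);a=s["image"][130:410,140:420]
t=vision.snapshot("top")["image"][190:290,160:260]
cv2.imwrite("pics/w5.png",np.hstack([cv2.resize(a,(390,390)),cv2.resize(t,(390,390),interpolation=cv2.INTER_CUBIC)]))
E
```

```text
t: 23.2
tcp_pos: [0.5072, -0.0641, 0.1448]
tool_rot: [0.978, 0.21, -0.001, -0.0]
force: [0.7, -0.1, 0.4]
finger_gap: 0.599
gripper_force: 0.0
t: 24.2
tcp_pos: [0.4999, -0.2915, 0.1447]
tool_rot: [0.978, 0.21, -0.001, -0.001]
force: [0.3, -0.1, -1.2]
finger_gap: 0.599
gripper_force: 0.0
[ 0.49986726 -0.29148933  0.14466888]
```

View pics/w5.png

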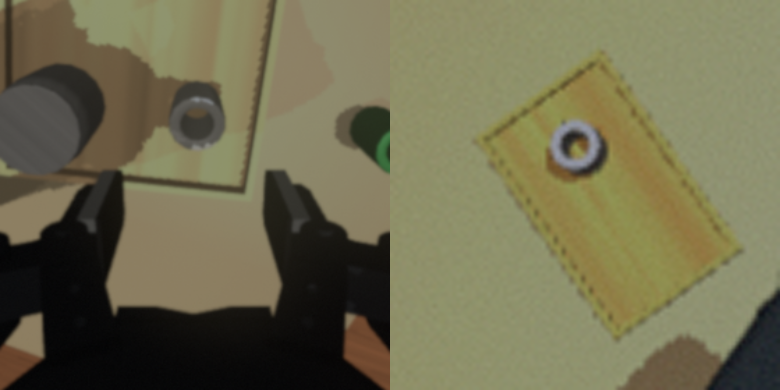

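B stands in the far half of the tray (right panel, 577,147). C lies between the fingers (left panel, 197,124), with the tin clear to the left.

```bash
python3 -m crank '[{"dp":[0.01,-0.03,-0.8],"angular":[0,0,0]},{"dp":[0,0,-0.8],"angular":[0,0,0]},{"dp":[0,0,-0.8],"angular":[0,0,0]},{"dp":[0,0,-0.6],"angular":[0,0,0]},{"dp":[0,0,-0.4],"angular":[0,0,0]},{"dp":[0,0,-0.2],"angular":[0,0,0]},{"dp":[0,0,0],"angular":[0,0,0]},{"dp":[0,0,0],"angular":[0,0,0]}]' 0.4 40; python3 -m crank '[{"dp":[0,0,0],"angular":[0,0,0]},{"dp":[0,0,0],"angular":[0,0,0]},{"dp":[0,0,0],"angular":[0,0,0]},{"dp":[0,0,0],"angular":[0,0,0]}]' 1 40
```

```text
t: 25.1
tcp_pos: [0.5014, -0.2927, 0.0383]
tool_rot: [0.978, 0.211, 0.0, 0.0]
force: [0.5, -0.3, 0.0]
finger_gap: 0.598
gripper_force: 0.0
t: 25.5
tcp_pos: [0.5016, -0.2931, 0.0388]
tool_rot: [0.978, 0.21, 0.001, 0.001]
force: [-1.4, 0.0, 6.1]
finger_gap: 0.363
gripper_force: 40.2
```

```bash
python3 -m crank '[{"dp":[0,0,0.3],"angular":[0,0,0]},{"dp":[0,0,0.8],"angular":[0,0,0]},{"dp":[0,0,0.9],"angular":[0,0,0]},{"dp":[0,0,0.7],"angular":[0,0,0]},{"dp":[0.38,0.95,0],"angular":[0,0,0]},{"dp":[0.38,0.95,0],"angular":[0,0,0]},{"dp":[0.38,0.95,0],"angular":[0,0,0]},{"dp":[0.38,0.95,0],"angular":[0,0,0]},{"dp":[0.38,0.95,0],"angular":[0,0,0]},{"dp":[0.38,0.95,0],"angular":[0,0,0]},{"dp":[0.38,0.95,0],"angular":[0,0,0]},{"dp":[0.38,0.95,0],"angular":[0,0,0]},{"dp":[0.38,0.95,0],"angular":[0,0,0]},{"dp":[0.41,0.91,0],"angular":[0,0,0]},{"dp":[0,0,-0.3],"angular":[0,0,0]},{"dp":[0,0,0],"angular":[0,0,0]},{"dp":[0,0,0],"angular":[0,0,0]}]';python3 -m crank '[{"dp":[0,0,-0.3],"angular":[0,0,0]},{"dp":[0,0,-0.25],"angular":[0,0,0]},{"dp":[0,0,-0.1],"angular":[0,0,0]},{"dp":[0,0,-0.05],"angular":[0,0,0]},{"dp":[0,0,0],"angular":[0,0,0]}]'
```

```text
t: 27.2
tcp_pos: [0.6149, -0.0095, 0.1092]
tool_rot: [0.978, 0.21, -0.001, -0.0]
force: [-0.7, -0.3, -0.3]
finger_gap: 0.365
gripper_force: 39.8
t: 27.7
tcp_pos: [0.6156, -0.0091, 0.0883]
tool_rot: [0.978, 0.21, -0.0, -0.0]
force: [0.9, -1.1, -1.3]
finger_gap: 0.361
gripper_force: 39.8
```

```bash
python3 -m crank '[{"dp":[0.01,0,-0.07],"angular":[0,0,0]},{"dp":[0,0,-0.07],"angular":[0,0,0]},{"dp":[0,0,-0.07],"angular":[0,0,0]},{"dp":[0,0,0],"angular":[0,0,0]}]';python3 -m crank '[{"dp":[0,0,-0.06],"angular":[0,0,0]},{"dp":[0,0,-0.06],"angular":[0,0,0]},{"dp":[0,0,-0.03],"angular":[0,0,0]},{"dp":[0,0,0],"angular":[0,0,0]}]'
```

```text
t: 28.1
tcp_pos: [0.6163, -0.0089, 0.0823]
tool_rot: [0.978, 0.21, 0.0, 0.0]
force: [0.9, 0.0, -0.9]
finger_gap: 0.366
gripper_force: 39.8
t: 28.5
tcp_pos: [0.6163, -0.0089, 0.0778]
tool_rot: [0.978, 0.21, 0.0, 0.0]
force: [1.2, -0.7, -1.4]
finger_gap: 0.364
gripper_force: 39.8
```

```bash
python3 -m crank '[{"dp":[0.01,0,-0.07],"angular":[0,0,0]},{"dp":[0,0,-0.07],"angular":[0,0,0]},{"dp":[0,0,-0.07],"angular":[0,0,0]},{"dp":[0,0,0],"angular":[0,0,0]}]';python3 -m crank '[{"dp":[0.01,0,-0.12],"angular":[0,0,0]},{"dp":[0,0,-0.12],"angular":[0,0,0]},{"dp":[0,0,-0.12],"angular":[0,0,0]},{"dp":[0,0,0],"angular":[0,0,0]}]'
```

```text
t: 28.9
tcp_pos: [0.6164, -0.0088, 0.0712]
tool_rot: [0.978, 0.21, -0.0, -0.0]
force: [0.2, -1.0, -0.2]
finger_gap: 0.366
gripper_force: 39.8
t: 29.3
tcp_pos: [0.6165, -0.0088, 0.0601]
tool_rot: [0.978, 0.21, -0.0, -0.0]
force: [0.7, 0.2, -0.8]
finger_gap: 0.368
gripper_force: 39.9
```

```bash
python3 -m crank '[{"dp":[0,0,-0.08],"angular":[0,0,0]},{"dp":[0,0,-0.06],"angular":[0,0,0]},{"dp":[0,0,-0.05],"angular":[0,0,0]},{"dp":[0,0,-0.03],"angular":[0,0,0]},{"dp":[0,0,0],"angular":[0,0,0]}]';python3 -m crank '[{"dp":[0,0,-0.03],"angular":[0,0,0]},{"dp":[0,0,-0.02],"angular":[0,0,0]},{"dp":[0,0,0],"angular":[0,0,0]}]'
```

```text
t: 29.8
tcp_pos: [0.6166, -0.0088, 0.0541]
tool_rot: [0.978, 0.21, -0.0, -0.0]
force: [0.1, -0.5, -0.7]
finger_gap: 0.363
gripper_force: 39.9
t: 30.1
tcp_pos: [0.6168, -0.0088, 0.0538]
tool_rot: [0.978, 0.21, 0.0, 0.0]
force: [-2.4, -0.1, 4.7]
finger_gap: 0.365
gripper_force: 40.5
```

Sleeve C is fully home too. It goes to the near half of the pass tray.

```bash
python3 -m crank '[{"dp":[0,0,0.2],"angular":[0,0,0]},{"dp":[0,0,0.4],"angular":[0,0,0]},{"dp":[0,0,0.6],"angular":[0,0,0]},{"dp":[0,0,0.8],"angular":[0,0,0]},{"dp":[0,0,0.9],"angular":[0,0,0]},{"dp":[0,0,0],"angular":[0,0,0]},{"dp":[-0.75,0.67,0],"angular":[0,0,0]},{"dp":[-0.75,0.67,0],"angular":[0,0,0]},{"dp":[-0.75,0.67,0],"angular":[0,0,0]},{"dp":[-0.75,0.67,0],"angular":[0,0,0]},{"dp":[-0.75,0.67,0],"angular":[0,0,0]},{"dp":[-0.75,0.67,0],"angular":[0,0,0]},{"dp":[-0.75,0.67,0],"angular":[0,0,0]},{"dp":[0,0,0],"angular":[0,0,0]},{"dp":[0,0,-0.8],"angular":[0,0,0]},{"dp":[0,0,-0.8],"angular":[0,0,0]},{"dp":[0,0,-0.8],"angular":[0,0,0]},{"dp":[0,0,-0.4],"angular":[0,0,0]},{"dp":[0,0,0],"angular":[0,0,0]},{"dp":[0,0,0],"angular":[0,0,0]}]'
```

```text
t: 32.1
tcp_pos: [0.4597, 0.1317, 0.0558]
tool_rot: [0.978, 0.21, 0.0, 0.0]
force: [-0.3, 0.2, -0.9]
finger_gap: 0.367
gripper_force: 40.0
```

```bash
python3 -m crank '[{"dp":[0,0,-0.25],"angular":[0,0,0]},{"dp":[0,0,-0.15],"angular":[0,0,0]},{"dp":[0,0,-0.1],"angular":[0,0,0]},{"dp":[0,0,-0.04],"angular":[0,0,0]},{"dp":[0,0,-0.03],"angular":[0,0,0]},{"dp":[0,0,0],"angular":[0,0,0]}]'
```

```text
t: 32.7
tcp_pos: [0.4592, 0.1319, 0.0388]
tool_rot: [0.978, 0.21, 0.0, 0.0]
force: [0.8, -0.2, 0.2]
finger_gap: 0.365
gripper_force: 40.1
```

```bash
python3 -m crank '[{"dp":[0,0,-0.03],"angular":[0,0,0]},{"dp":[0,0,0],"angular":[0,0,0]}]'; python3 -m crank '[{"dp":[0,0,0],"angular":[0,0,0]},{"dp":[0,0,0],"angular":[0,0,0]},{"dp":[0,0,0],"angular":[0,0,0]},{"dp":[0,0,0.5],"angular":[0,0,0]},{"dp":[0,0,0.9],"angular":[0,0,0]},{"dp":[0,0,1],"angular":[0,0,0]},{"dp":[0,0,1],"angular":[0,0,0]},{"dp":[0,0,0.8],"angular":[0,0,0]},{"dp":[0,-0.9,0.3],"angular":[0,0,0]},{"dp":[0,-0.9,0.3],"angular":[0,0,0]},{"dp":[0,-0.9,0.3],"angular":[0,0,0]},{"dp":[0,-0.9,0],"angular":[0,0,0]},{"dp":[0,-0.9,0],"angular":[0,0,0]},{"dp":[0,-0.9,0],"angular":[0,0,0]},{"dp":[0,-0.9,0],"angular":[0,0,0]},{"dp":[0,-0.9,0],"angular":[0,0,0]},{"dp":[0,0,0],"angular":[0,0,0]},{"dp":[0,0,0],"angular":[0,0,0]},{"dp":[0,0,0],"angular":[0,0,0]}]' 0.4 40
python3 - <<'E'
from h import *
cv2.imwrite("pics/fin.png",vision.snapshot("scene")["image"])
E
```

```text
t: 32.9
tcp_pos: [0.4592, 0.1319, 0.0388]
tool_rot: [0.978, 0.21, 0.0, 0.0]
force: [-1.6, -0.3, 10.0]
finger_gap: 0.368
gripper_force: 41.3
t: 34.8
tcp_pos: [0.4587, -0.0832, 0.1905]
tool_rot: [0.978, 0.211, -0.0, -0.0]
force: [0.1, -0.5, 0.7]
finger_gap: 0.599
gripper_force: 0.0
```

View pics/fin.png

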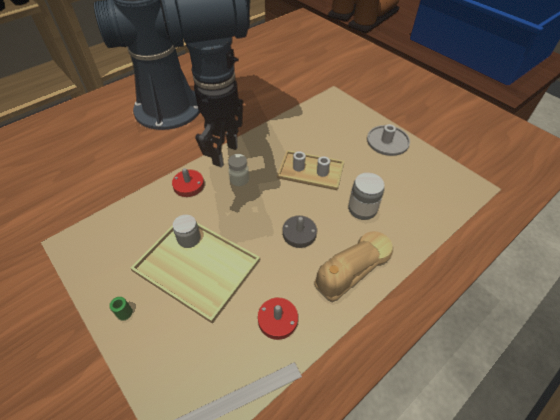

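Two sleeves stand in the pass tray at (299,160) and (324,166), and one stands in the dish at (389,132). The tins, jar, shoe last and look-alikes are where they were, and the arm is clear. Handing in.

```bash
python3 -c "from station import order;print(order.sign_off())"
```

```text
the job is handed in; nothing more can be done
None
```

I tried all three sleeves on the pin and handed the job in at about 35 s: two slid fully home and stand in the pass tray, one stopped 25 mm above the base and stands in the reject dish, and nothing else was moved.

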